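# Slide the drip tray home under the cup drainer

### The arm

A 7-joint arm with a two-finger parallel gripper is mounted at the origin on the work surface. World frame = base frame: x ahead of the robot, y to its left, z up, the work surface at z = 0. Lengths are in m, angles in rad, forces in N, time in s.
With the tool pointing down it reaches from about 0.4 to 0.85 m from the base axis. Payload 6.9 kg.
Tool frame: the origin (TCP) lies midway between the tips of the shut fingers; the grasp point (between the pads) lies behind it (ctrl.pinch_z is the z of the grasp point in the tool frame, in m); z points along the fingers, y is the direction in which the jaws open and shut (so a half turn about z gives the same grasp; the last joint's range is limited). The gripper opens to 85 mm and grips with 20 to 120 N. Pads are 22 mm wide; open, the fingers measure 114 mm over their backs; the gripper's body (76 mm by 85 mm) begins 54 mm behind the grasp point. The pads swing forward as they close: fully open they stand 13 mm farther back than shut.
Start: joints at [-1.222, 0.507, -0.238, 1.5, 0.126, 1.149, -0.155], TCP at [0.151, 0.607, 0.231] pointing down, gripper open.
Joint ranges: [-3.08, 3.08], [-0.24, 2.05], [-1.43, 1.35], [0, 2.5], [-1.52, 4.66], [0.17, 1.96], [-2.89, 2.89]. Speed limits (rad/s): [2.39, 2.39, 3.14, 3.14, 3.14, 3.14, 3.14].

### API

Orientations are given as a unit quaternion [w, x, y, z].
In Python, from station import ctrl, get_state, vision, ticket, models gives the robot as it stands. Calls block until the motion is done:
- ctrl.movep(position, orientation): joint-space move of the TCP to a pose.
- ctrl.movel(position, frame=None, max_speed=0.15): straight line of the TCP; frame=None keeps the orientation; max_speed is the mean speed in m/s.
- ctrl.set_joints(angles): joint-space move.
- ctrl.ungrasp() and ctrl.close_gripper(force=None): open the fingers fully, or close them until they stop; force is the grip in N (None keeps the last).
- ctrl.pause(seconds).
- ctrl.ik(position, orientation): joint angles nearest the present ones, or None.
- get_state(): the state.
- vision.grab_frame(name): name is "side" or "top"; returns (picture, depth): 384x512x3 uint8, blue, green, red; 384x512 float32, m along the optical axis (not along the pixel's ray), 0 where there is no reading.
- vision.camera_info(name): a dict with "mtx" (3x3 intrinsics, pixels), "dist_coeffs" ([k1, k2, p1, p2, k3] as OpenCV has them; the pictures are not rectified), "R" (3x3) and "t" (3): a world point X has camera coordinates R X + t. Camera axes: x right, y down, z forward; pixel columns grow to the right and rows downward; lengths in m; the calibration is good to about 2 mm. A picture is of the moment at which its call begins. camera_info takes no time and is no camera call.
A pose or a line that the arm cannot do raises ctrl.Unreachable and nothing moves.
- ticket.close_job(): hands the job in, once; it reports no verdict.
Trained networks look in the newest picture that a camera, given by its name, has taken for a name from the list of things; names that differ only in an ending like _2 or _b are one class to them, and where a whole thing is asked for, a point or a joint stands for the part that bears it (a point fixed in the world has none). Each returns a list of dicts, best first, with "p" (0 to 1); they miss things now and then, are a little off and sometimes report something else, mostly with a low value. They report only what shows in the picture. A call takes as long as a camera call. They do not tell look-alikes from the thing itself.
- models.recognise(camera, target): "point" ([column, row] in pixels, amid what is visible of it).
- models.masks_of(camera, target): "mask" (384x512 bool, what is visible of it) and "point" ([column, row] in pixels, amid what is visible of it).
The state is a dict: "time": time; "qpos": joint angles; "qd": joint speeds; "tau": joint torques, N m; "tcp_pos": TCP position; "eef_rot": TCP orientation; "contact_force": force on the tool from outside, world axes, zero at the start; "wrist_torque": the same for the moment, N m; "width": finger opening in m.
Only numpy, scipy, OpenCV 4.12 (cv2) and the standard library are available. Lean on these libraries where they do the work, as an engineer would, in place of code of your own. Each camera call takes 0.05 s, during which the arm holds its last target.

### The job

Slide the aluminium drip tray, bevelled nose first, along the counter into the low tunnel under the grey drainer rack, and push it by feel past the rubber drag roller until it is pressed firmly against the hidden rubber stop at the back (at least about 5 N on the stop, never more than 15 N); do not force it askew against the rack. Then swing the blue end flap shut behind it, leaving the kettle, the tin and the cups where they are.

Things in the scene. Friction and masses are not known exactly. Their poses are not given: they have to be found in the camera images.
- tray: Loose open aluminium drip tray, 150 mm long (its x), 110 wide (its y), 22 high, 0.25 to 0.49 kg, flat on the counter. Origin: centre of underside; +x points to the nose, whose face is 90 mm wide between two bevelled corners (bevels 12 mm long in x). Floor and walls 3 mm thick. The other (-x) end is a solid grip bar.
- tray_bar (a point): Top centre of the tray's grip bar (tray x = -69 mm, y = 0, z = 22 mm; axes as the tray's). The bar is 12 mm thick along x (tray x = -75 to -63 mm), 110 mm wide and 22 mm high; it can be pinched from above with one finger inside the tray, and its outer face pushed.
- rack: Fixed grey plastic cup drainer, 195 mm long (x), 142 wide, deck top 32 mm up; cup guards on its rear half reach 78 mm. Origin: on the counter, mid-width, 85 mm behind the mouth; +x is the way the tray goes in. Tunnel along x, floored by the counter: 114 mm clear width (flared over the first 15 mm), 26 mm headroom. Slatted roof begins 30 mm behind the mouth; before it the top is open.
- mouth (a point): Centre of the tunnel mouth: rack x = -85 mm, y = 0, z = 13 mm; axes as the rack's.
- roller (a point): Sprung round rubber roller in the tunnel's +y wall (rack x = -5, y = 51 mm): stands 6 mm into the tunnel, gives way sideways and drags on the passing tray. Pushing the tray past it takes roughly 2 to 8 N in all, so resistance alone does not mean home. Its spring housing, 64 x 34 x 28 mm, juts out of the rack's +y side to rack y = 105 mm.
- stop_zone (a point): Middle of the zone (rack x = 74 mm, y = 0, z = 11 mm) under the solid rear deck where the unseen rubber stop's face lies: anywhere from rack x = 68 to 80 mm, different each time. The stop yields about 1 mm per 5 N (6 mm at most). The home tray's outer bar face is thus 3 to 18 mm inside the mouth. Friction holds the tray against it once released.
- flap (a joint): Angle a (rad) of the blue end flap: 0 = shut across the mouth, 1.6 to 1.95 at the start, limit 2.1. Panel 130 mm long, 6 thick, 2 to 32 mm above the counter, on a vertical pin at rack x = -90, y = 68 mm. It runs from the pin along (-sin a, -cos a) in rack x, y. Stays where left (0.03 N m friction); a tray sticking out blocks it.
- flap_edge (a point): Middle of the flap's free edge, 130 mm from the pin, 17 mm above the counter.
- kettle: Aluminium kettle with black bail handle, 144 mm across, 180 mm high, beyond the rack. Origin: centre of its underside. Leave alone.
- tin: Closed round steel tin, 115 mm across, 90 mm high. Origin: centre of its underside. Leave alone.
- cup_rack: White ceramic cup, 72 mm across, 65 mm high, standing on the rack's rear deck (rack x about 62 mm). Origin: centre of its underside. Leave alone.
- cup_counter: Blue ceramic mug, 72 mm across, 65 mm high, on the counter. Origin: centre of its underside. Leave alone.
Things that resemble listed ones, but are neither listed nor needed, are in the scene too. Of the things that look like the tray, the largest one is meant.

How it is judged:
On the way, in this order (a step that is already met when the one before it is completed fails the run):
1. the tray lies flat in the tunnel, nose first, more than half way in (x of tray in the frame of rack above -0.07 m and y of tray in the frame of rack between -0.006 and 0.006 m and height (world z) of tray below 0.005 m and angle between the x axis of tray and the x axis of rack, either way round below 0.08 rad and x of mouth in the frame of tray below 0 m), for 0.1 s.
2. the tray is pressed against the hidden stop with more than 3 N (contact force between tray and hidden_stop above 3 N), for 0.2 s.
At the end, for the whole second after the job is handed in: The tray lies flat in the tunnel, nose first, its nose still within 1.5 mm of the hidden stop's face, aligned with the rack within 0.06 rad and at rest; the flap is shut within 0.12 rad (x of tray in the frame of hidden_stop above -0.0765 m and x of tray in the frame of rack above -0.008 m and height (world z) of tray below 0.004 m and angle between the x axis of tray and the x axis of rack, either way round below 0.06 rad and angle between tray's own z axis and vertical below 0.05 rad and value of joint flap below 0.12 rad and linear speed of tray below 0.01 m/s and x of mouth in the frame of tray below 0 m); the robot touches nothing.
It fails at once if the tray is rammed on the stop with more than 15 N (contact force between tray and hidden_stop above 15 N).
It fails at once if the tray is forced against the rack with more than 30 N (contact force between tray and rack above 30 N).
It fails at once if a bystander is moved more than 20 mm (distance of any of kettle, tin, cup_rack, cup_counter from where it was at the start of the episode above 0.02 m).
It also fails if it takes over 72 s, if anything falls off the work surface, if the arm or the gripper's body presses on something with over 40 N, if the wrist force passes 120 N, or if a joint passes its speed limit or range.

## Working session

There is one attempt and no reset: what is moved stays moved. The work goes in short steps, each a Python script; the robot and the scene stay as the last script left them, time stands still between calls to the robot, and variables do not carry over. Pictures are saved under pics/ and viewed, and the job is handed in when it is done.

```bash
ls; mkdir -p pics
python3 - <<'E'
from station import ctrl,get_state,vision
import cv2,numpy as np
for n in("side","top"):
    p,d=vision.grab_frame(n); cv2.imwrite(f"pics/{n}0.png",p); np.save(f"{n}0.npy",d)
    c=vision.camera_info(n); print(n,c)
s=get_state();print(s,ctrl.pinch_z)
E
```

```text
pics
side {'mtx': array([[355.2938676 ,   0.        , 256.07853403],
       [  0.        , 355.2938676 , 186.4383144 ],
       [  0.        ,   0.        ,   1.        ]]), 'dist_coeffs': array([-0.07886684,  0.        ,  0.        ,  0.        ,  0.        ]), 'R': array([[-0.96590425, -0.25878176, -0.00780872],
       [-0.16351273,  0.63314149, -0.7565682 ],
       [ 0.20073008, -0.72949561, -0.65386817]]), 't': array([0.54987847, 0.10002227, 0.83604444])}
top {'mtx': array([[465.68656184,   0.        , 258.74152346],
       [  0.        , 465.68656184, 194.22177916],
       [  0.        ,   0.        ,   1.        ]]), 'dist_coeffs': array([-0.16071811,  0.        ,  0.        ,  0.        ,  0.        ]), 'R': array([[ 5.36889022e-03, -9.99626517e-01, -2.67955444e-02],
       [-9.83008168e-01, -3.59167658e-04, -1.83561466e-01],
       [ 1.83483285e-01,  2.73257604e-02, -9.82642960e-01]]), 't': array([0.05838371, 0.56616793, 1.23453538])}
{'time': 0.1, 'qpos': array([-1.22150033,  0.50822137, -0.23751662,  1.50101242,  0.12571406,
        1.14892891, -0.154781  ]), 'qd': array([-0.00088324, -0.00174499,  0.00046636, -0.00280064,  0.00072981,
       -0.00028245, -0.00012097]), 'tau': array([-3.99074721e-03, -6.21845484e+01, -2.19447479e+00, -2.50209045e+01,
        1.25017203e-02,  7.79210794e-03, -1.99884738e-06]), 'tcp_pos': array([0.15084399, 0.60606108, 0.23054328]), 'eef_rot': array([-6.89177375e-05,  1.21585808e-01,  9.92580609e-01, -7.87674276e-04]), 'contact_force': array([-0.58540294, -0.16473457,  1.0557252 ]), 'wrist_torque': array([-0.03814839,  0.01462683, -0.01308744]), 'width': 0.08550232348004595} -0.0187
```

View pics/side0.png

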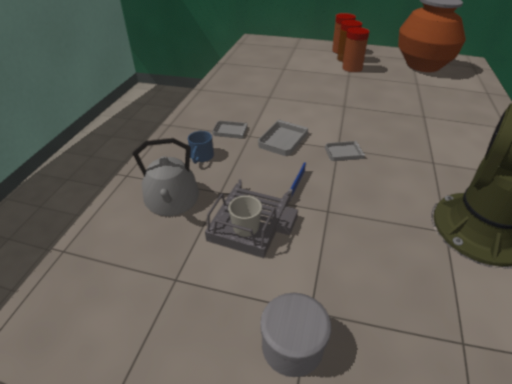

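View pics/top0.png

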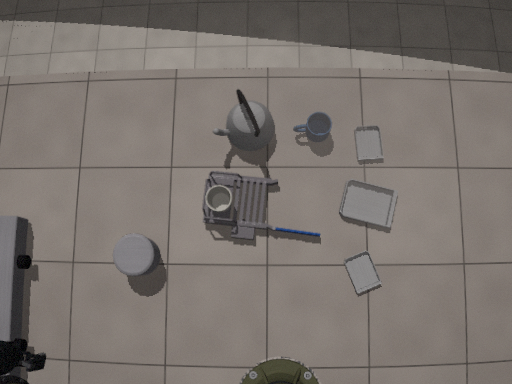

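The side view shows the rack at (250,220), the flap at (298,178) and the tray at (284,138). The top view shows the rack at about (240,200) with its mouth facing right at column ~272, the blue flap open from (272,228) to (320,235), the kettle at (250,125), the tin at (135,255) and the mug at (318,126).
Tray candidates (top): (368,205), (369,145) and (363,272). The first is the largest, so I choose it and check it in a close crop.

```bash
cat > h.py <<'E'
import numpy as np,cv2
from station import ctrl,get_state,vision,ticket,models
def ray(n,px,z):
    c=vision.camera_info(n); u=cv2.undistortPoints(np.array(px,float).reshape(-1,1,2),c["mtx"],c["dist_coeffs"])[:,0]
    d=np.c_[u,np.ones(len(u))]@c["R"]; o=-c["R"].T@c["t"]
    return o+d*((z-o[2])/d[:,2])[:,None]
def proj(n,X):
    c=vision.camera_info(n); return cv2.projectPoints(np.array(X,float).reshape(-1,1,3),cv2.Rodrigues(c["R"])[0],c["t"],c["mtx"],c["dist_coeffs"])[0][:,0]
def T2(o,th,P): # planar frame -> world
    P=np.array(P,float).reshape(-1,3);c,s=np.cos(th),np.sin(th)
    return np.c_[o[0]+c*P[:,0]-s*P[:,1],o[1]+s*P[:,0]+c*P[:,1],P[:,2]]
E
python3 - <<'E'
from h import *
p=cv2.imread("pics/top0.png");
cv2.imwrite("pics/top_crop.png",cv2.resize(p[165:255,195:405],None,fx=3.8,fy=3.8,interpolation=cv2.INTER_CUBIC))
for t in("tray","rack","flap"):
    for n in("top","side"):
        r=models.masks_of(n,t)
        for x in r:
            m=x["mask"];print(t,n,x["p"],x["point"],m.sum())
            if n=="top":
                cs,_=cv2.findContours(m.astype(np.uint8),0,1);b=max(cs,key=cv2.contourArea);bx=cv2.boxPoints(cv2.minAreaRect(b));print(ray("top",bx,.022 if t=="tray" else .032).round(4).tolist())
        if r: np.save(f"m_{t}_{n}.npy",np.array([x["mask"] for x in r]))
E
```

```text
tray top 0.91 [362.5, 269.8] 1078
[[0.3894, -0.1688, 0.022], [0.4198, -0.2442, 0.022], [0.3216, -0.283, 0.022], [0.292, -0.2079, 0.022]]
tray top 0.78 [367.1, 202.9] 2105
[[0.513, -0.1551, 0.022], [0.6251, -0.1914, 0.022], [0.5787, -0.3436, 0.022], [0.4674, -0.3049, 0.022]]
tray top 0.65 [365.9, 142.5] 914
[[0.7739, -0.2141, 0.022], [0.7829, -0.2948, 0.022], [0.676, -0.2995, 0.022], [0.6676, -0.2202, 0.022]]
tray side 0.71 [283.1, 137.3] 1163
tray side 0.65 [293.5, 332.8] 4816
tray side 0.59 [229.4, 128.0] 490
tray side 0.58 [346.9, 154.0] 672
rack top 0.92 [243.9, 210.6] 2847
[[0.4547, 0.2277, 0.032], [0.6413, 0.2122, 0.032], [0.6026, -0.1257, 0.032], [0.4191, -0.1023, 0.032]]
rack side 0.57 [259.0, 222.9] 3502
flap top 0.5 [293.1, 231.9] 45
[[0.4671, -0.0122, 0.032], [0.475, -0.0142, 0.032], [0.4655, -0.052, 0.032], [0.4577, -0.05, 0.032]]
flap side 0.75 [293.5, 180.8] 140
```

View pics/top_crop.png

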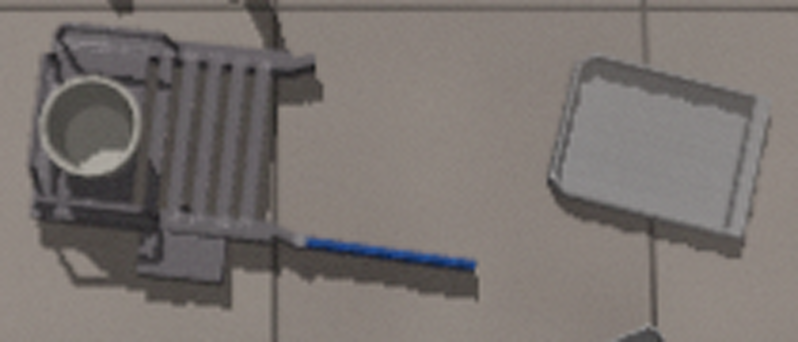

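The crop confirms the tray: it is largest, with bevels at the left end toward the rack and the thick bar at the right. Next I fit the poses with wireframe overlays.

```bash
cat > fit.py <<'E'
from h import *
def draw(img,n,segs,col,off,f):
    for a,b in segs:
        q=proj(n,[a,b]); q=(q-off+0.5)*f-0.5
        cv2.line(img,tuple(int(round(v)) for v in q[0]),tuple(int(round(v)) for v in q[1]),col,1,cv2.LINE_AA)
def poly(P,close=True):
    P=list(P);return list(zip(P,P[1:]+P[:1])) if close else list(zip(P,P[1:]))
def rackm(o,th):
    S=[]
    for P in([[-55,-71,32],[110,-71,32],[110,71,32],[-55,71,32]],[[-85,-71,32],[-55,-71,32]],[[-85,71,32],[-55,71,32]],[[-37,71,28],[27,71,28],[27,105,28],[-37,105,28]],):
        S+=poly(T2(o,th,np.array(P)/1e3),len(P)>2)
    return S
def flapm(o,th,a):
    p=np.array([-90,68]);e=p+130*np.array([-np.sin(a),-np.cos(a)])
    S=poly(T2(o,th,np.array([[*p,32],[*e,32]])/1e3),False); S+=poly(T2(o,th,np.array([[*e,32],[*e,2]])/1e3),False);return S
def traym(o,th):
    P=[[-75,-55,22],[63,-55,22],[75,-45,22],[75,45,22],[63,55,22],[-75,55,22]]
    return poly(T2(o,th,np.array(P)/1e3))+poly(T2(o,th,np.array([[-63,-52,22],[-63,52,22]])/1e3),False)
E
python3 - <<'E'
from fit import *
# tray: bounding box at z=.022
B=ray("top",cv2.boxPoints(cv2.minAreaRect(max(cv2.findContours(np.load("m_tray_top.npy")[1].astype(np.uint8),0,1)[0],key=cv2.contourArea))),.012)
print(B.mean(0))
P=lambda L:ray("top",[[x/3.8+195-.37,y/3.8+165-.37] for x,y in L],.022).round(4)
# corners: nose edge ends, bar outer ends
print("tray",P([[580,60],[551,182],[768,97],[742,242]]).tolist())
R=lambda L:ray("top",[[x/3.8+195-.37,y/3.8+165-.37] for x,y in L],.032).round(4)
print("rack roof front up/low, flap start,end",R([[275,60],[272,237],[305,240],[474,264]]).tolist())
E
```

```text
[ 0.54770639 -0.25087199  0.012     ]
tray [[0.612, -0.1914, 0.022], [0.5195, -0.1671, 0.022], [0.5838, -0.3334, 0.022], [0.4744, -0.3087, 0.022]]
rack roof front up/low, flap start,end [[0.6097, 0.0375, 0.032], [0.4774, 0.0394, 0.032], [0.4752, 0.0153, 0.032], [0.4577, -0.1079, 0.032]]
```

```bash
cat > ov.py <<'E'
from fit import *
import sys
def ov(name,ro,rt,a,to,tt,src="0"):
    for n,off,sz,f in(("top",(195,160),(215,100),3.7),("side",(195,115),(125,140),4.2)):
        p=cv2.imread(f"pics/{n}{src}.png")[off[1]:off[1]+sz[1],off[0]:off[0]+sz[0]]
        p=cv2.convertScaleAbs(cv2.resize(p,None,fx=f,fy=f,interpolation=cv2.INTER_CUBIC),alpha=1.4)
        o=np.array(off)
        draw(p,n,rackm(ro,rt),(0,255,255),o,f);draw(p,n,flapm(ro,rt,a),(0,255,0),o,f);draw(p,n,traym(to,tt),(0,0,255),o,f)
        cv2.imwrite(f"pics/{name}_{n}.png",p)
E
python3 -c "
from ov import *
rt=np.radians(86); fo=(.5425,.0925)
ov('o1',fo,rt,1.67,(.5475,-.2505),np.radians(75.4))"
```

```text
(no output)
```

View pics/o1_top.png

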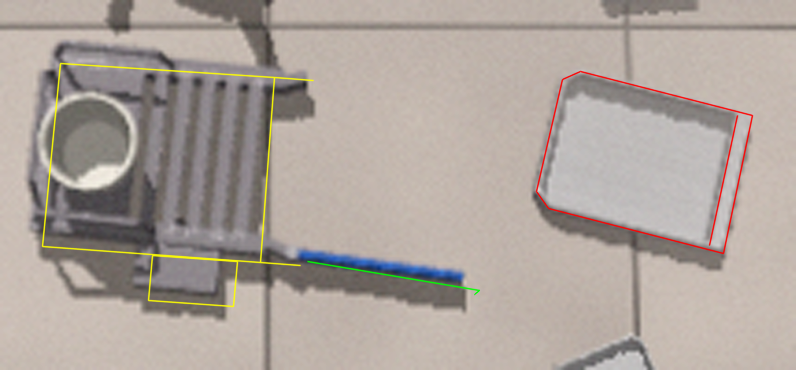

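View pics/o1_side.png

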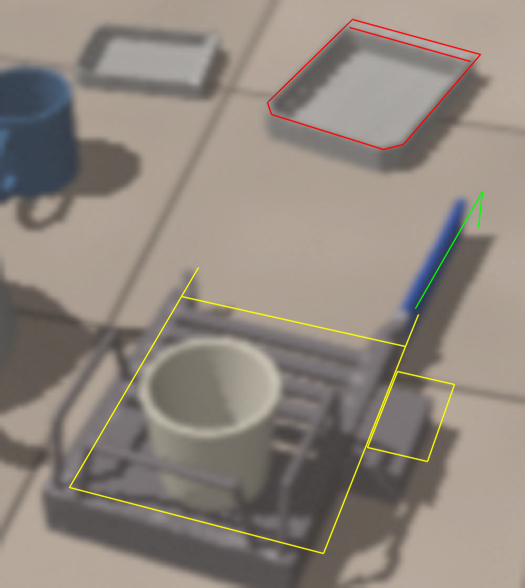

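```bash
python3 -c "
from ov import *
p=cv2.imread('pics/top0.png')[165:245,200:285]
cv2.imwrite('pics/rz.png',cv2.convertScaleAbs(cv2.resize(p,None,fx=7,fy=7,interpolation=cv2.INTER_CUBIC),alpha=1.9))
p=cv2.imread('pics/side0.png')[155:260,195:320]
cv2.imwrite('pics/rzs.png',cv2.convertScaleAbs(cv2.resize(p,None,fx=5.6,fy=5.6,interpolation=cv2.INTER_CUBIC),alpha=1.9))
"
```

```text
(no output)
```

View pics/rz.png

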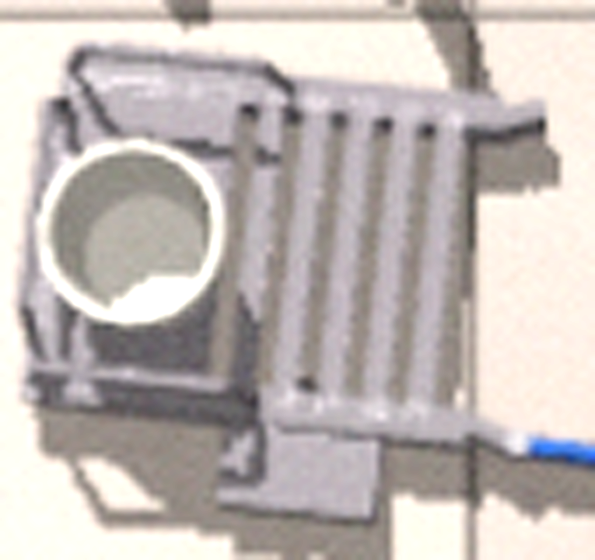

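View pics/rzs.png

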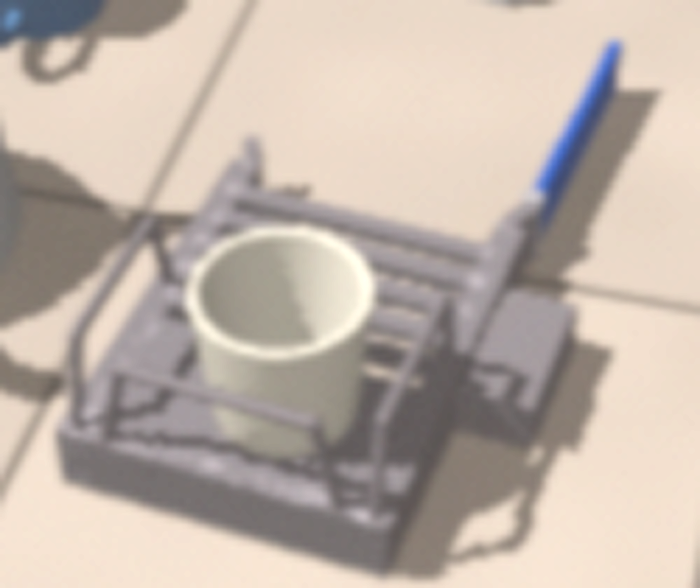

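Run:
```python
from fit import *
from scipy.optimize import least_squares
t=lambda x,y:("top",x/7+200-.43,y/7+165-.43)
s=lambda x,y:("side",x/5.6+195-.41,y/5.6+155-.41)
F=[(t(378,518),(-37,105,28),3),(t(218,498),(27,105,28),3),(t(546,112),(-85,None,32),1),(t(465,260),(-55,None,32),1),
(t(400,92),(None,-71,32),2),(t(420,440),(None,71,32),2),(t(300,80),(None,-71,32),2),(t(517,443),(-90,68,34),3),
(s(62,432),(110,-71,32),3),(s(395,520),(110,71,32),3),(s(385,576),(110,71,0),3),(s(65,478),(110,-71,0),3),(s(575,308),(-37,105,28),3),(s(540,198),(-90,68,34),3)]
def res(v,full=0):
    out=[]
    for (n,u,w),(X,Y,Z),k in F:
        W=ray(n,[[u,w]],Z/1e3)[0];d=W[:2]-v[:2];c,sn=np.cos(v[2]),np.sin(v[2])
        l=np.array([c*d[0]+sn*d[1],-sn*d[0]+c*d[1]])*1e3
        if n=="side": l=l+v[3:5]
        if k&1: out.append(l[0]-X)
        if k&2: out.append(l[1]-Y)
    return np.r_[out,v[3:5]]
r=least_squares(lambda v:res(v),[.5425,.0925,1.5,0,0],loss="soft_l1",x_scale=[.01,.01,.1,1,1])
print(r.x,np.degrees(r.x[2]));print(res(r.x).round(1))
```

```text
[ 0.5520736   0.09970921  1.45877581 -0.20691398 -0.51598996] 83.58169742175063
[-0.1 -1.9  0.1 -2.4 -0.1 -4.6  2.3 -0.2  1.8  1.5 -0.2  1.8  3.3 -4.
  1.1 -0.9 -1.7 -0.4 -0.2  3.6 -2.4  0.5  1.2 -0.2 -0.5]
```

```bash
python3 -c "
from ov import *
P=ray('top',[[517/7+199.57,443/7+164.57],[474/3.8+194.63,264/3.8+164.63]],.032);d=P[1]-P[0];print(P,np.hypot(*d[:2]))
rt=1.4588
e=np.array([np.cos(rt)*d[0]+np.sin(rt)*d[1],-np.sin(rt)*d[0]+np.cos(rt)*d[1]]);a=np.arctan2(-e[0],-e[1]);print(a)
ov('o2',(.552,.0997),rt,a,(.5475,-.2505),np.radians(75.4))"
```

```text
[[ 0.47503958  0.01933784  0.032     ]
 [ 0.45770189 -0.10789022  0.032     ]] 0.1284039462299886
1.5942382044622907
```

View pics/o2_top.png

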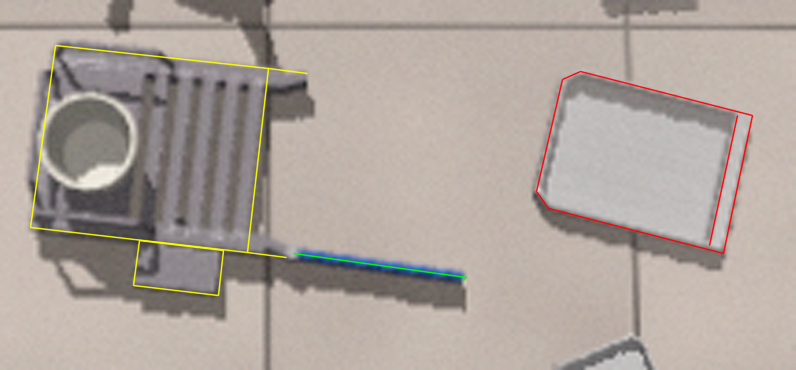

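View pics/o2_side.png

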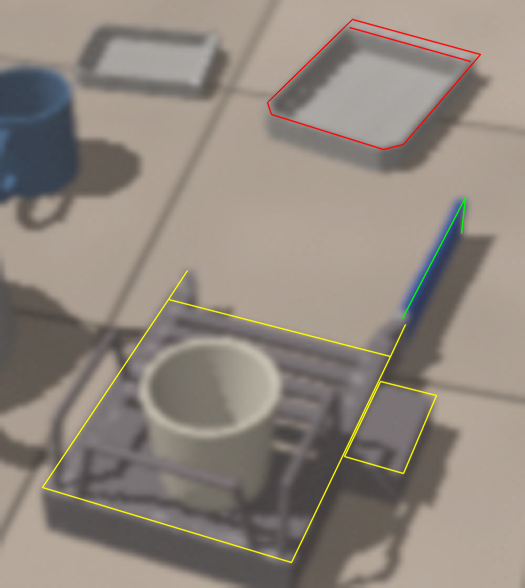

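Residuals are about 2 mm, and the overlays agree for the tray, the rack and the flap (a≈1.6–1.7). Next is the pinch.

```bash
cat >> h.py <<'E'
RO=np.array([.552,.0997]);RT=1.4588
def q(phi): 
    a=(phi+np.pi/2)/2; return [0,np.cos(a),np.sin(a),0]
def rk(x,y,z): return T2(RO,RT,[[x/1e3,y/1e3,z/1e3]])[0]
def torack(p):
    d=np.array(p[:2])-RO;c,s=np.cos(RT),np.sin(RT);return np.array([c*d[0]+s*d[1],-s*d[0]+c*d[1]])*1e3
def frk():
    s=get_state();f=s["contact_force"];c,sn=np.cos(RT),np.sin(RT)
    return np.array([c*f[0]+sn*f[1],-sn*f[0]+c*f[1],f[2]]),s
def rep(t=""):
    f,s=frk();print(t,"t%.1f"%s["time"],"rack",torack(s["tcp_pos"]).round(1),"z%.1f"%(s["tcp_pos"][2]*1e3),"F",f.round(1),"Mz",s["wrist_torque"].round(2),"w%.4f"%s["width"],flush=True)
def shot(k):
    for n in("side","top"):cv2.imwrite(f"pics/{n}{k}.png",vision.grab_frame(n)[0])
E
python3 - <<'E'
from h import *
tt=np.radians(75.4);b=T2((.5475,-.2505),tt,[[-.069,0,0]])[0]
print(b,torack((.5475,-.2505)))
ctrl.movep([b[0],b[1],.25],q(tt));rep()
ctrl.movel([b[0],b[1],.06],max_speed=.2);rep();
ctrl.movel([b[0],b[1],.009],max_speed=.08);rep()
shot("1")
E
python3 -c "
import cv2
p=cv2.imread('pics/top1.png')[150:260,300:420];a=cv2.resize(p,None,fx=3.3,fy=3.3)
p=cv2.imread('pics/side1.png')[60:170,230:350];b=cv2.resize(p,None,fx=3.3,fy=3.3)
cv2.imwrite('pics/g1.png',cv2.hconcat([a,b]))"
```

```text
[ 0.53010721 -0.31727193  0.        ] [-348.50891497  -34.66736482]
 t3.9 rack [-416.   -25.2] z249.8 F [ 0.  -0.2  0.4] Mz [0.05 0.01 0.04] w0.0856
 t5.0 rack [-417.4  -25.4] z61.1 F [-0.2  0.1  0.5] Mz [-0.01 -0.05  0.01] w0.0853
 t5.8 rack [-417.1  -24.9] z9.1 F [ 0.5 -0.2  0. ] Mz [-0.01 -0.01  0.02] w0.0853
```

View pics/g1.png

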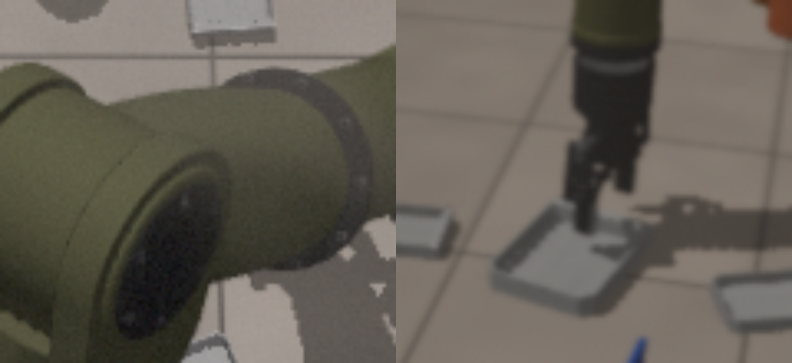

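The fingers straddle the bar, with one inside the tray. I close and drag it to just before the mouth.

```bash
python3 - <<'E'
from h import *
ctrl.close_gripper(force=25);rep("closed")
p=rk(-252,0,9)
s=get_state();print(s["tcp_pos"])
ctrl.movel(list(p),q(RT),max_speed=.08);rep("premouth")
shot("2")
E
python3 -c "
import cv2
p=cv2.imread('pics/top2.png')[150:260,190:390];a=cv2.resize(p,None,fx=4,fy=4)
cv2.imwrite('pics/g2t.png',a)
p=cv2.imread('pics/side2.png')[100:260,190:350];b=cv2.resize(p,None,fx=3.7,fy=3.7)
cv2.imwrite('pics/g2.png',b)"
```

```text
closed t6.5 rack [-416.6  -24.9] z9.2 F [1.4 0.5 2.7] Mz [0.22 0.05 0.01] w0.0112
[ 0.53021487 -0.31709618  0.00915873]
premouth t8.8 rack [-2.523e+02 -1.000e-01] z9.1 F [-4.  -1.2  4.8] Mz [-0.97 -0.16 -0.09] w0.0114
```

View pics/g2.png

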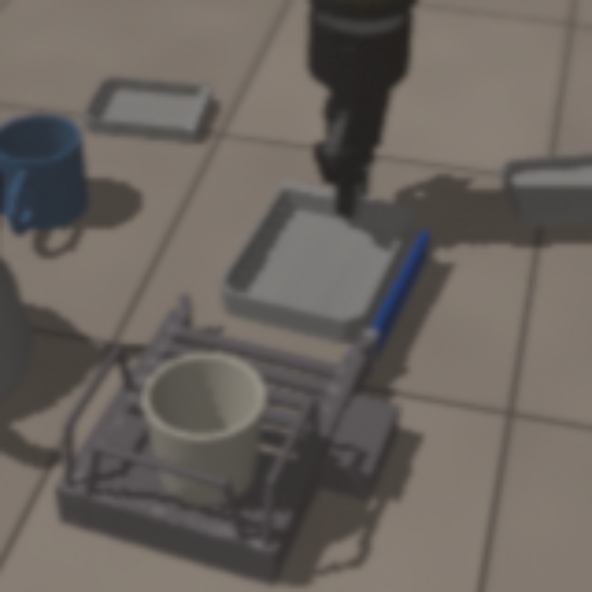

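View pics/g2t.png

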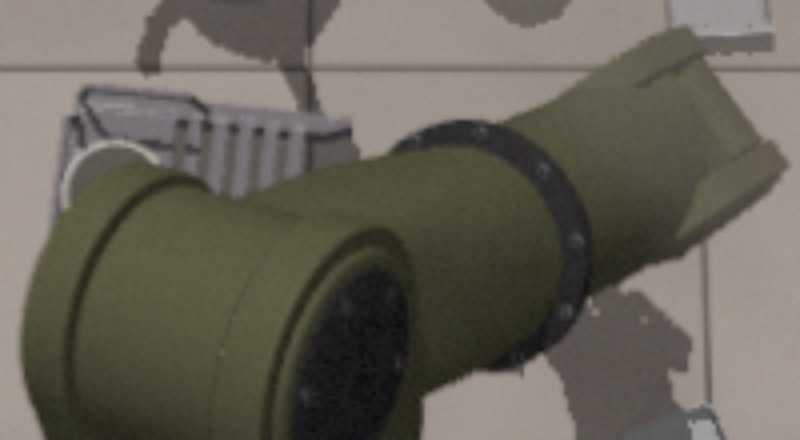

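The tray stands at the mouth in line with the tunnel. I check the lateral offset in the side view with an overlay.

```bash
python3 -c "
from ov import *
ov('o3',RO,RT,1.594,rk(-252+69,0,0)[:2],RT,'2')
p=cv2.imread('pics/side2.png')[100:260,190:350];b=cv2.resize(p,None,fx=3.7,fy=3.7)
b=cv2.convertScaleAbs(b,alpha=1.5);o=np.array([190,100])
draw(b,'side',rackm(RO,RT),(0,255,255),o,3.7);draw(b,'side',traym(rk(-183,0,0)[:2],RT),(0,0,255),o,3.7)
cv2.imwrite('pics/o3.png',b)"
```

```text
(no output)
```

View pics/o3.png

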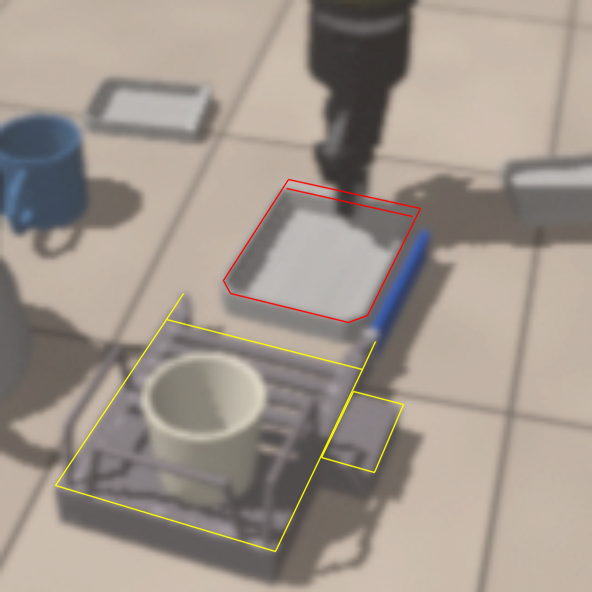

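Run:
```python
from h import *
x=-252;y=0
while x<-168:
    x+=4;ctrl.movel(list(rk(x,y,9)),max_speed=.05)
    f,s=frk()
    if int(x)%8==0: rep("cmd %.0f %.1f"%(x,y))
    if abs(f[1])>3: y+=np.sign(f[1])*.7
    if abs(f[1])>12 or abs(f[0])>14: print("halt");break
rep("end cmd %.0f %.1f"%(x,y));shot("3")
from fit import *
p=cv2.imread('pics/side3.png')[100:260,190:350];b=cv2.resize(p,None,fx=3.7,fy=3.7)
b=cv2.convertScaleAbs(b,alpha=1.5);o=np.array([190,100])
cv2.imwrite('pics/o4.png',b)
```

```text
cmd -248 0.0 t9.1 rack [-2.482e+02  1.000e-01] z9.1 F [-5.2 -0.1  5.3] Mz [-1.03  0.04 -0.05] w0.0110
cmd -240 0.0 t9.6 rack [-240.3    0.3] z9.1 F [-5.   0.2  5.9] Mz [-1.06  0.1   0.  ] w0.0114
cmd -232 0.0 t10.1 rack [-232.3    0.4] z9.1 F [-5.  -0.3  6.2] Mz [-1.03  0.14 -0.01] w0.0113
cmd -224 0.0 t10.6 rack [-224.3    0.4] z9.1 F [-4.8  0.2  6.6] Mz [-1.06  0.17 -0.  ] w0.0111
cmd -216 0.0 t11.1 rack [-216.4    0.4] z9.1 F [-4.8 -0.3  5.2] Mz [-1.06  0.15 -0.03] w0.0114
cmd -208 0.0 t11.6 rack [-208.4    0.5] z9.1 F [-4.5  0.6  6.4] Mz [-1.06  0.17 -0.01] w0.0114
cmd -200 0.0 t12.1 rack [-200.4    0.5] z9.1 F [-5.4  0.7  6.7] Mz [-1.06  0.14 -0.02] w0.0110
cmd -192 0.0 t12.6 rack [-192.4    0.5] z9.1 F [-5.   0.6  7.7] Mz [-1.11  0.14 -0.02] w0.0112
cmd -184 0.0 t13.1 rack [-184.4    0.5] z9.1 F [-5.   1.   6.7] Mz [-1.11  0.15 -0.04] w0.0111
cmd -176 0.0 t13.6 rack [-176.5    0.5] z9.1 F [-5.2 -0.2  6.7] Mz [-1.05  0.1   0.03] w0.0111
cmd -168 0.0 t14.1 rack [-168.5    0.6] z9.1 F [-5.  -0.3  7. ] Mz [-1.13  0.2  -0.02] w0.0112
end cmd -168 0.0 t14.1 rack [-168.5    0.6] z9.1 F [-5.  -0.3  7. ] Mz [-1.13  0.2  -0.02] w0.0112
```

View pics/o4.png

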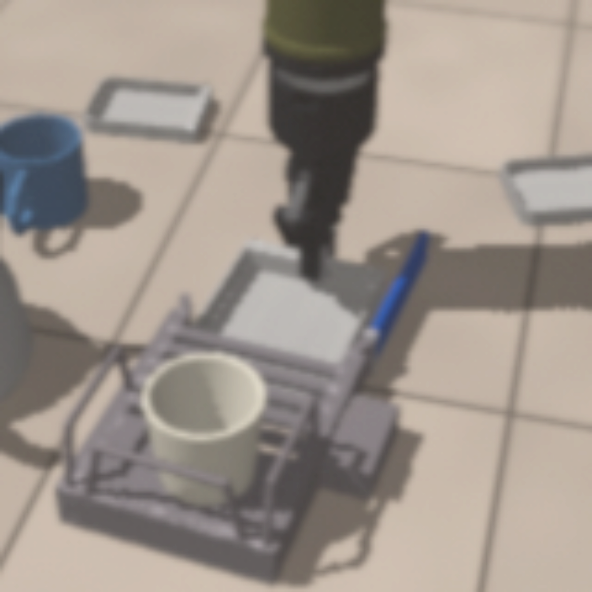

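Run:
```python
from h import *
ctrl.ungrasp();rep("open")
ctrl.movel(list(rk(-168,0,60)),max_speed=.2)
ctrl.movel(list(rk(-215,0,60)),max_speed=.2)
ctrl.close_gripper();ctrl.movel(list(rk(-215,0,10)),max_speed=.15);rep("down")
x=-215;f0=frk()[0]
while x<-165:
    x+=2;ctrl.movel(list(rk(x,0,10)),max_speed=.05);f,s=frk()
    if f[0]-f0[0]<-1.2: break
rep("contact? cmd %.0f"%x);shot("4")
p=cv2.imread('pics/side4.png')[100:260,190:350];cv2.imwrite('pics/o5.png',cv2.resize(p,None,fx=3.7,fy=3.7))
```

```text
open t14.9 rack [-168.    0.] z9.0 F [ 0.  -0.6 -0.1] Mz [ 0.01  0.02 -0.04] w0.0851
down t17.0 rack [-2.154e+02  1.000e-01] z10.1 F [ 0.5 -1.2 -0.5] Mz [ 0.   -0.02  0.02] w-0.0001
contact? cmd -211 t17.5 rack [-2.108e+02 -1.000e-01] z10.2 F [-0.9  0.2  0.4] Mz [-0.02  0.04  0.11] w-0.0002
```

View pics/o5.png

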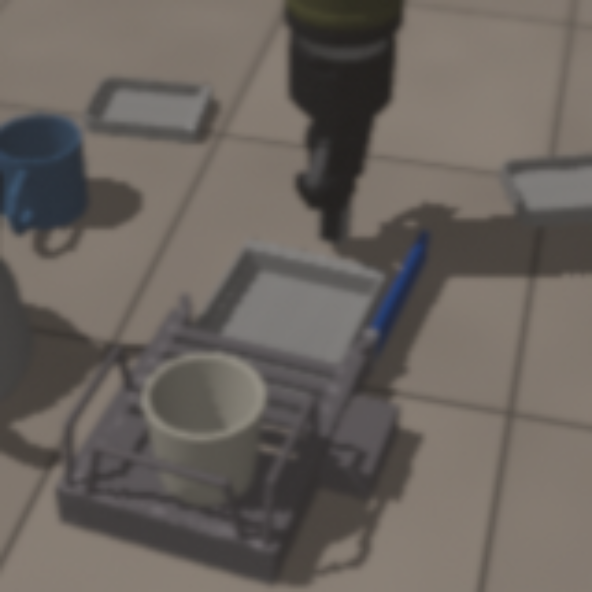

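The tray is straight in the mouth and the fingers are still short of the bar; noise triggered the stop. I push on with averaged force readings.

```bash
cat >> h.py <<'E'
def favg(n=5):
    F=[]
    for _ in range(n): F.append(frk()[0]);ctrl.pause(.01)
    return np.mean(F,0)
E
python3 - <<'E'
from h import *
f0=favg(8);print(f0.round(2),get_state()["time"])
x=-211;xc=None
while x<-110:
    x+=3;ctrl.movel(list(rk(x,0,10)),max_speed=.06);f=favg(3)-f0;s=get_state()
    print("%.0f t%.1f act %.1f F"%(x,s["time"],torack(s["tcp_pos"])[0]),f.round(1))
    if f[0]<-12 or abs(f[1])>8: print("halt");break
    if xc is None and f[0]<-.8: xc=x
    if xc is not None and x>xc+78-3: break
print("contact",xc)
E
```

```text
[-0.02 -0.07 -0.16] 17.6333
-208 t17.9 act -207.8 F [-0.1  0.1 -0.1]
-205 t18.2 act -204.7 F [-0.2  0.2  0.3]
-202 t18.5 act -201.8 F [ 0.2  0.3 -0. ]
-199 t18.7 act -198.8 F [0.7 0.7 0.4]
-196 t19.0 act -195.8 F [-0.1  0.6  0.4]
-193 t19.3 act -192.8 F [-0.2 -0.   0.1]
-190 t19.6 act -189.8 F [-1.  0. -0.]
-187 t19.8 act -187.1 F [-1.1  0.5  1. ]
-184 t20.1 act -184.1 F [-1.9 -0.5  1.5]
-181 t20.4 act -180.8 F [-1.9  0.1  1.5]
-178 t20.7 act -177.7 F [-2.   0.3  1.8]
-175 t20.9 act -174.6 F [-1.9  0.1  1.8]
-172 t21.2 act -171.6 F [-1.7 -0.2  1.4]
-169 t21.5 act -168.6 F [-1.9 -0.7  1.2]
-166 t21.8 act -165.6 F [-1.5  0.3  0.8]
-163 t22.0 act -162.8 F [-1.8  0.2  1.3]
-160 t22.3 act -159.9 F [-3.   0.6  0.9]
-157 t22.6 act -157.0 F [-3.   0.1  0.4]
-154 t22.9 act -154.0 F [-3.6  0.3  0.9]
-151 t23.1 act -150.9 F [-3.3 -0.2  0.4]
-148 t23.4 act -147.9 F [-3.5  0.   0.5]
-145 t23.7 act -144.9 F [-3.7  0.2 -0. ]
-142 t24.0 act -141.9 F [-3.3 -0.2  0.7]
-139 t24.2 act -138.9 F [-3.8  0.1  0.6]
-136 t24.5 act -135.9 F [-3.5 -0.2  0.3]
-133 t24.8 act -132.9 F [-3.6 -0.7  0.5]
-130 t25.1 act -129.9 F [-3.4 -0.2  0.1]
-127 t25.3 act -126.9 F [-3.4 -0.6  0.5]
-124 t25.6 act -123.9 F [-3.3 -0.8  0.7]
-121 t25.9 act -120.9 F [-3.6 -0.6  1.3]
-118 t26.2 act -117.9 F [-3.5 -0.8  0.3]
-115 t26.4 act -114.9 F [-3.5 -0.3  0.1]
-112 t26.7 act -111.9 F [-3.5 -0.8  0.4]
contact -190
```

```bash
python3 - <<'E'
from h import *
x=-112;f0=np.array([-.02,-.07,-.16]);log=[]
st=1.0
while x<-65:
    x+=st;ctrl.movel(list(rk(x,0,10)),max_speed=.03);f=favg(4)-f0;s=get_state();log.append(f[0])
    if st<1 or int(x)%5==0 or f[0]<-4.4: print("%.2f t%.1f act %.2f F"%(x,s["time"],torack(s["tcp_pos"])[0]),f.round(2))
    if f[0]<-4.6: st=.25
    elif st<1 and f[0]>-4.2: st=1.
    if f[0]<-11.3 or abs(f[1])>8: print("halt");break
ctrl.pause(.3);rep("held");shot("5")
E
python3 -c "
import cv2
p=cv2.imread('pics/side5.png')[100:260,190:350];cv2.imwrite('pics/o6.png',cv2.resize(p,None,fx=3.7,fy=3.7))"
```

```text
-111.00 t27.0 act -111.19 F [-4.73 -0.68  0.37]
-110.75 t27.3 act -111.05 F [-4.92 -0.93  0.3 ]
-110.50 t27.6 act -110.86 F [-5.68 -1.06 -0.25]
-110.25 t27.8 act -110.62 F [-5.04 -0.97  0.28]
-110.00 t28.1 act -110.33 F [-5.15 -0.88  0.17]
-109.75 t28.4 act -110.09 F [-4.95 -0.6   0.15]
-109.50 t28.7 act -109.87 F [-4.97 -0.75  0.42]
-109.25 t29.0 act -109.62 F [-5.42 -0.55  0.12]
-109.00 t29.3 act -109.37 F [-4.8  -0.67  0.27]
-108.75 t29.5 act -109.09 F [-4.55 -0.97 -0.03]
-108.50 t29.8 act -108.86 F [-4.64 -1.49 -0.2 ]
-108.25 t30.1 act -108.62 F [-5.24 -0.88  0.05]
-108.00 t30.4 act -108.35 F [-5.23 -0.86  0.34]
-107.75 t30.7 act -108.09 F [-4.94 -1.3  -0.13]
-107.50 t31.0 act -107.83 F [-4.85 -0.61  0.06]
-107.25 t31.2 act -107.57 F [-4.88 -0.68  0.27]
-107.00 t31.5 act -107.33 F [-5.82 -1.24 -0.08]
-106.75 t31.8 act -107.11 F [-4.99 -0.79  0.36]
-106.50 t32.1 act -106.85 F [-5.35 -1.07  0.2 ]
-106.25 t32.4 act -106.61 F [-4.94 -0.58  0.21]
-106.00 t32.7 act -106.34 F [-5.02 -0.74 -0.09]
-105.75 t32.9 act -106.08 F [-5.07 -0.72  0.33]
-105.50 t33.2 act -105.81 F [-5.19 -0.81  0.
[... 3450 characters left out ...]
 ]
-86.75 t54.5 act -87.75 F [-6.22 -1.84 -0.12]
-86.50 t54.8 act -87.67 F [-6.71 -0.94 -0.53]
-86.25 t55.0 act -87.54 F [-7.04 -1.59 -0.72]
-86.00 t55.3 act -87.44 F [-7.56 -1.49 -0.89]
-85.75 t55.6 act -87.34 F [-7.82 -1.47 -0.45]
-85.50 t55.9 act -87.21 F [-8.43 -1.71 -0.57]
-85.25 t56.2 act -87.15 F [-9.21 -2.12 -0.75]
-85.00 t56.5 act -87.08 F [-9.13 -1.9  -0.89]
-84.75 t56.7 act -86.95 F [-9.69 -2.05 -1.09]
-84.50 t57.0 act -86.86 F [-9.98 -1.89 -1.48]
-84.25 t57.3 act -86.81 F [-9.92 -1.81 -0.78]
-84.00 t57.6 act -86.69 F [-10.51  -2.32  -1.42]
-83.75 t57.9 act -86.62 F [-11.31  -2.05  -1.38]
halt
held t58.2 rack [-86.6  -0.5] z10.1 F [-11.   -2.5  -1.4] Mz [-2.39 -0.15 -0.06] w0.0002
```

View pics/o6.png

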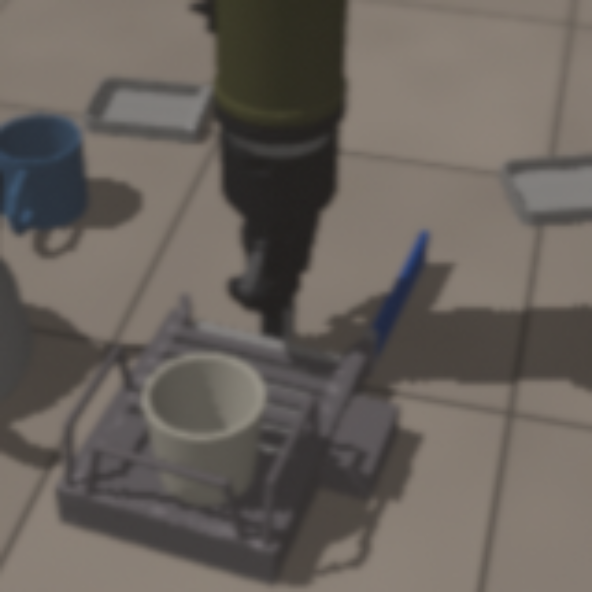

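The force held a 4.6–5 N drag plateau, then rose at about 5 N/mm to −11 N: the tray is on the stop with roughly 6 N. The clock reads 58 s, so the flap must be quick. I check reachability first, then sweep.

```bash
cat > sweep.py <<'E'
from h import *
def tp(a,r=80,h=14,z=12):
    d=np.array([-np.sin(a),-np.cos(a)]);n=np.array([-np.cos(a),np.sin(a)])
    p=np.array([-90,68])+r*d+(3+h)*n;return list(rk(p[0],p[1],z))
W=[(list(rk(-112,0,12)),.1),(list(rk(-118,0,52)),.25),(list(rk(-170,104,52)),.25),(list(rk(-170,104,12)),.2)]
W+=[(tp(a,h=h),.12) for a,h in((1.35,14),(1.0,16),(.65,16),(.3,15),(.08,14),(-.02,14))]
E
python3 - <<'E'
from sweep import *
print(get_state()["time"])
for p,v in W: print(np.round(p,3),ctrl.ik(p,q(RT)) is not None)
print(get_state()["time"])
E
```

```text
58.275
[ 0.539 -0.012  0.012] True
[ 0.539 -0.018  0.052] True
[ 0.43  -0.058  0.052] True
[ 0.43  -0.058  0.012] True
[ 0.466 -0.064  0.012] True
[ 0.493 -0.062  0.012] True
[ 0.519 -0.051  0.012] True
[ 0.54  -0.031  0.012] True
[ 0.55  -0.014  0.012] True
[ 0.552 -0.006  0.012] True
58.275
```

Run:
```python
from sweep import *
for i,(p,v) in enumerate(W):
    ctrl.movel(p,max_speed=v);rep(i)
    if np.linalg.norm(frk()[0])>20: print("halt");break
```

```text
0 t58.7 rack [-111.3    0.2] z11.9 F [0.3 0.2 0.2] Mz [-0.    0.01  0.01] w0.0001
1 t59.0 rack [-116.9   -0.7] z52.9 F [ 0.4 -0.4 -0.7] Mz [ 0.07  0.04 -0.03] w0.0002
2 t59.6 rack [-169.4  104.1] z51.6 F [-0.  -0.5  0.5] Mz [-0.02 -0.07 -0.  ] w-0.0001
3 t60.0 rack [-169.7  104. ] z11.5 F [-0.4  0.   0.8] Mz [-0.03 -0.05 -0.  ] w0.0002
4 t60.4 rack [-171.7   67.1] z12.4 F [0.5 0.6 0.3] Mz [ 0.06 -0.01 -0.02] w0.0006
5 t60.8 rack [-167.6   41.5] z12.0 F [-1.1  0.5  0. ] Mz [-0.01  0.02  0.05] w0.0001
6 t61.2 rack [-153.7   16.5] z11.9 F [0.7 0.  0.4] Mz [-0.05  0.09 -0.05] w0.0002
7 t61.6 rack [-131.1   -2.6] z11.9 F [-1.1 -0.  -0.6] Mz [-0.04  0.04 -0.01] w0.0000
8 t61.9 rack [-113.5  -10. ] z11.9 F [-0.8  1.1 -0.8] Mz [-0.03  0.01 -0.05] w-0.0002
9 t62.2 rack [-105.4  -12.2] z12.0 F [-0.1  0.4 -1. ] Mz [-0.02  0.08  0.01] w0.0004
```

Run:
```python
from sweep import *
x=-105.4
while x<-95:
    x+=1.5;ctrl.movel(list(rk(x,-12,12)),max_speed=.06);f=favg(2);print(x,f.round(1),get_state()["time"])
    if f[0]<-4: break
ctrl.movel(list(rk(-135,-12,12)),max_speed=.2)
ctrl.movel(list(rk(-160,-12,100)),max_speed=.25);rep()
shot("6")
p=cv2.imread('pics/side6.png')[140:260,190:320];a=cv2.resize(p,None,fx=4.6,fy=4.6);cv2.imwrite('pics/o7.png',cv2.convertScaleAbs(a,alpha=1.5))
```

```text
-103.9 [-3.3 -0.7 -0.1] 62.4333
-102.4 [-6.9 -0.2 -0.4] 62.7
 t63.5 rack [-158.6  -12.2] z100.5 F [0.1 0.6 0.1] Mz [ 0.02 -0.01 -0.01] w0.0003
```

View pics/o7.png

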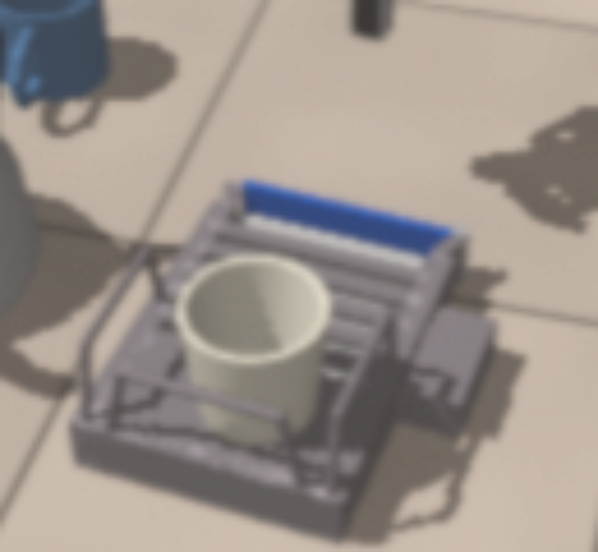

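The blue flap lies flat across the mouth in the crop, from (245,195) to (450,245), with the tray bar just behind it. The cup, kettle and mug are in place and the gripper is clear, so I hand in.

```bash
python3 -c "
from h import *
print(ticket.close_job())"
```

```text
the job is handed in; nothing more can be done
None
```

The tray is in the tunnel against the hidden stop and the flap is shut. I handed the job in at about 63.5 s of the 72 s allowed; no verdict is given.

- **Tray:** I pinched the largest tray by its bar and slid it nose first into the mouth. I then let go and pushed the bar with closed fingers. Past the roller the drag was steady, about 3.5 N and later about 5 N. The push force then climbed to about 11 N over 1.4 mm of travel. That puts roughly 6 N on the stop, an estimate because it depends on subtracting the drag. The side push never went above about 2.5 N.
- **Flap:** I swept it shut until the push rose to about 7 N, which I took as its end stop. The last side picture shows it flat across the mouth with the tray bar behind it.
- **Bystanders and robot:** In the last side crop the cup and mug stand where they were, as does the part of the kettle that shows. The tin was not in that crop, but the arm never worked near it. The gripper was clear, about 100 mm up.
- **What went wrong or stayed unchecked:** One early force reading was only noise, and the search for the stop used far more time than planned (about 31 s). I did not measure the tray again after letting go, so its position against the stop rests on the force readings and the picture.

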